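# Jack the drive spindle up to the tuning gang

## Robot

A 6-joint arm with a two-finger parallel gripper is mounted at the origin on the work surface. World frame = base frame: x ahead of the robot, y to its left, z up, the work surface at z = 0. Lengths are in mm, angles in rad, forces in N, time in s.
With the tool pointing down it reaches from about 375 to 900 mm from the base axis. Payload 3.1 kg.
Tool frame: the origin (TCP) lies on the centre line of the jaws, within the pads' length; the fingertips stand 22 mm ahead of it and the grasp point (between the pads) lies 3 mm ahead of it; z points along the fingers, y is the line along which they close (so a half turn about z gives the same grasp; the last joint's range is limited). The gripper opens to 87 mm and grips with 3 to 60 N. Pads are 19 mm wide; open, the fingers measure 117 mm over their backs; the gripper's body (75 mm by 190 mm) begins 51 mm behind the grasp point.
Start: joints at [1.075, 0.527, 1.433, -0, 1.181, -0.178], TCP at [195.257, 593.693, 208.748] pointing down, gripper open.
Joint ranges: [-3.08, 3.08], [-0.75, 2.2], [0.22, 2.44], [-1.43, 4.57], [0, 2.65], [-2.85, 2.85]. Speed limits (rad/s): [2.79, 2.79, 3.14, 3.14, 3.14, 3.14].

## Interface

Orientations are given as a 3x3 rotation matrix whose columns are the frame's x, y, z axes.
In Python, from bench import arm, viewer, order, nets gives the robot as it stands.
- The arm moves only by the tool jog_arm, never from a script. Its argument "series" is a list of rows, each an object with "fingers": the opening, from 0 (shut) to 1 (fully open); "offset": the shift along the world's x, y, z as a fraction of full scale, a list of three; "dr": the turn, a rotation vector about the world's x, y, z as a fraction of full scale, a list of three. A call has exactly 10 rows; each row is the pose to reach, as a shift and turn from the pose commanded when the call began, turning the shorter way round; what a row does not reach only later rows make up. Full scale, the value 1, is 300 mm for a shift and pi rad for a turn. A row lasts 1/8 s, in which the tool goes at most 62.5 mm and 10.7 degrees, less where a joint would pass 70% of its speed; a pose out of reach is approached as far as the arm can. A call with a number of a shift or a turn outside -1 to 1 is refused whole. A call with a gripper value outside its range is refused whole. The fingers move at their own pace and stop on an object; the grip force is fixed at half the most. Time passes only in rows, so rows that repeat a pose let the fingers close, or fill a call up. It gives the time, the measured TCP pose, the force, the opening and the grip force at its end, in the units of the state.
- arm.read_state(): the state, without advancing time (a new reading comes with each control period).
- viewer.camera(name): name is "side" or "top"; returns the picture (384x512x3 uint8, red, green, blue); there is no depth.
- viewer.camera_info(name): a dict with "fx", "fy", "cx", "cy" (pixels), "distortion" ([k1, k2, p1, p2, k3] as OpenCV has them; the pictures are not rectified), "R" (3x3) and "t" (3): a world point X has camera coordinates R X + t. Camera axes: x right, y down, z forward; pixel columns grow to the right and rows downward; lengths in mm; the calibration is good to about 2 mm. A picture is of the moment at which its call begins. camera_info takes no time and is no camera call.
- order.hand_in(): hands the job in; it is judged then, once.
Trained networks look in the newest picture that a camera, given by its name, has taken for a name from the list of things; names that differ only in an ending like _2 or _b are one class to them, and where a whole thing is asked for, a point or a joint stands for the part that bears it (a point fixed in the world has none). Each returns a list of dicts, best first, with "score" (0 to 1); they miss things now and then, are a little off and sometimes report something else, mostly with a low value. They report only what shows in the picture. A call takes as long as a camera call. They do not tell look-alikes from the thing itself.
- nets.outline_of(query, camera): "pixels" (384x512 bool, what is visible of it) and "position" ([column, row] in pixels, amid what is visible of it).
The state is a dict: "time_s": time; "q": joint angles; "joint_velocities": joint speeds; "tau": joint torques, N m; "tool_pos": TCP position; "tcp_rot": TCP orientation; "force": force on the tool from outside, world axes, zero at the start; "torque": the same for the moment, N m; "finger_gap": finger opening in mm; "grasp_force": force on a finger pad.
Only numpy, scipy, OpenCV 4.12 (cv2) and the standard library are available. Lean on these libraries where they do the work, as an engineer would, in place of code of your own. Each camera call takes 0.05 s, during which the arm holds its last target. There are 200 camera calls.

## Task

Lay the loose drive spindle level in the two V-blocks of the lift cradle, its square hub midway between them, and let go of it. Then set the lever jack upright on the bench with its saddle centred under the round lift pad of the cradle's tongue, and press the jack's handle fully down so that the spindle is raised in line with the shaft of the tuning gang in the vise. Finish while still holding the handle down, and leave the other small things on the bench where they are.

Things in the scene. Friction and masses are not known exactly. Their poses are not given: they have to be found in the camera images.
- cradle: Fixed lift cradle and iron vise, one unit. Origin on the bench below the middle of the V-blocks, z up. Spindle's place runs along y. Column at x +80..+130 mm, 129 mm high; tongue with lift pad points to -x, where the jack comes in: the bench under carriage and tongue is bare for x below +60. Vise (140 mm high) at x -140..+110, y -155..-255, grips a tin-plated tuning gang, shaft towards +y.
- seat (a point): Middle of the spindle's axis when seated: cradle x 0, y 0, 93 mm high with the carriage down (it slides straight up at most 30 mm, 0.4 kg, sinks by weight). y along the axis, z up. V-blocks (90 degrees, 14 mm thick, mouth 31 mm, tops 7 mm above this point) at y -65 and +65; carriage plate (x -50..+50, y -80..+80) top 25 mm below; block at x +50..+84 reaches 5 mm above.
- lift_pad (a point): Centre of the underside of the lift pad, a round steel boss of 24 mm diameter under the carriage's tongue, marked by a bright disc of the same size on the tongue's top. It lies at cradle x = -85 mm, y = 0, 52 mm above the bench while the carriage is down. The tongue is 36 mm wide, ends at cradle x = -112 mm, and its top (with the disc) is 19 mm above this point.
- gang_shaft (a point): End of the tuning gang's 12 mm brass shaft, at cradle x = 0, y = -122 mm, 115 mm above the bench: the raised spindle's axis comes level with it.
- spindle: Loose steel drive spindle, 0.2 kg: round rod of 12 mm diameter, 200 mm long, with a square hub 16 x 16 mm and 44 mm long in its middle. Origin at its middle on its axis, x along the rod; both ends are alike. At the start it lies on the bench on its hub, the axis 8 mm above the bench.
- jack: Loose lever jack, 0.75 kg. Origin under its base, z up, x towards the saddle. Base 60 mm wide, x -125..+100, 8 mm thick. Two upright cheeks carry the handle's pivot and are the place to grip: together 36 mm wide (y), x +4..+36, tops 75 mm high. Round saddle at x +80, y 0. Handle (12 mm rod, 130 mm) turns about a y axis at x +20, z 55 mm, points to -x, slopes up 0.40 rad when up.
- jack_grip (a point): Point between the jack's two cheeks at which to grip them, jack x = +20 mm, y = 0, 60 mm above the bench (15 mm below their tops).
- saddle_top (a point): Centre of the top of the jack's round saddle (34 mm diameter), at jack x = +80 mm, y = 0; 44 mm above the bench with the handle up, 74 mm with it fully down and unloaded.
- handle_pad (a point): Centre of the upper face of the round rubber pad (28 mm diameter) at the end of the jack's handle, the place to press; 130 mm from the pivot and about 110 mm above the bench with the handle up, 53 mm with it fully down, and about 14 mm farther from the cheeks then.
- jack_handle (a joint): Angle of the jack's handle in rad: 0 up, 0.45 fully down against its stop. The saddle rises 66.7 mm per rad. A return spring brings it up when let go; holding it down under the loaded cradle takes about 7 N (up to 10 N) at the pad.
- dial_knob: Bystander: red bakelite dial knob, 40 mm diameter, 22 mm high.
- valve_base_a: Bystander: black ceramic valve base, 38 mm diameter, 30 mm high.
- valve_base_b: Bystander: the other black ceramic valve base, same size.
- tweezer: Bystander: nickel-plated tweezer lying flat, 125 mm long along its x, 6 mm high.
- screwdriver: Bystander: screwdriver, 160 mm long, lying along its x.
- flux_jar: Bystander: small amber jar with a steel cap, 44 mm diameter, 45 mm high.
Mind the look-alikes: they are no part of the job. Several things have the shape of the spindle; the one meant has the colours described above.

How it is judged (in metres and radians):
On the way, in this order (a step that is already met when the one before it is completed fails the run):
1. the spindle rests level in both V-blocks, hub midway between them, and has been let go (x of spindle in the frame of seat between -0.004 and 0.004 m and z of spindle in the frame of seat between -0.004 and 0.004 m and y of spindle in the frame of seat between -0.015 and 0.015 m and angle between the x axis of spindle and the y axis of seat, either way round below 0.07 rad and contact force between the fingers and spindle below 0.1 N), for 0.2 s.
2. the jack stands upright on the bench with its saddle under the lift pad, centred to 12 mm, the spindle still in its V-blocks (all of step 1 and horizontal distance between saddle_top and lift_pad below 0.012 m and angle between jack's own z axis and vertical below 0.06 rad and height (world z) of jack below 0.004 m), for 0.2 s.
At the end, for the whole second after the job is handed in: Spindle still in both V-blocks (4 mm across and in height, 15 mm along, 0.07 rad), untouched; jack upright on the bench, saddle within 12 mm of the pad centre, carrying the cradle; robot holds the handle down (above 0.39 rad), not touching the cradle; spindle within 5 mm of the gang shaft's height (all of step 2 and value of joint jack_handle above 0.39 rad and z of spindle in the frame of gang_shaft between -0.005 and 0.005 m and contact force between jack and cradle above 2 N and contact force between any of the fingers, the arm and jack above 1 N and contact force between the fingers and cradle below 0.1 N and linear speed of spindle below 0.02 m/s); the arm keeps its last pose, push and grip.
It fails at once if one of the small bystanders is moved by more than 40 mm (distance of any of dial_knob, valve_base_a, valve_base_b, tweezer, screwdriver, flux_jar from where it was at the start of the episode above 0.04 m).
It also fails if it takes over 67 s, if anything falls off the work surface, if the arm or the gripper's body presses on something with over 40 N, if the wrist force passes 120 N, or if a joint passes its speed limit or range.

## Working session

There is one attempt and no reset: what is moved stays moved. The work goes in short steps, Python scripts to look and compute and a tool call to move; the robot and the scene stay as the last step left them, time stands still between calls to the robot, and variables do not carry over. Pictures are saved under pics/ and viewed, at most 10 in all, crops included, and the job is handed in when it is done.

Besides the shell and the picture viewer there is one more tool, called after "Call:" by a JSON object that holds its "method" and its "body". jog_arm: Moves the arm, as the interface text tells. Shift numbers are shares of 300 mm and turn numbers shares of pi rad, none past 1 either way. Its arguments: {"type":"object","properties":{"series":{"type":"array"}},"required":["series"]}

```bash
ls; mkdir -p pics
cat > h.py <<'E'
import numpy as np, cv2
from bench import arm, viewer, order, nets
def cam(n):
    c=viewer.camera_info(n); K=np.array([[c['fx'],0,c['cx']],[0,c['fy'],c['cy']],[0,0,1.]])
    return K,np.array(c['distortion'],float),np.array(c['R'],float),np.array(c['t'],float).ravel()
def ray(n,px,z):
    K,d,R,t=cam(n); p=cv2.undistortPoints(np.array(px,float).reshape(-1,1,2),K,d).reshape(-1,2)
    r=np.c_[p,np.ones(len(p))]@R; o=-R.T@t
    return o+r*((z-o[2])/r[:,2])[:,None]
def proj(n,X):
    K,d,R,t=cam(n); return cv2.projectPoints(np.array(X,float).reshape(-1,3),cv2.Rodrigues(R)[0],t,K,d)[0].reshape(-1,2)
def save(n,f):
    im=viewer.camera(n); cv2.imwrite('pics/'+f,im[:,:,::-1]); return im
E
python3 - <<'E'
from h import *
a=save('top','t0.png');b=save('side','s0.png')
for n in('top','side'):
    K,d,R,t=cam(n);print(n,K[0,0],(-R.T@t).round(),R[2].round(2),d)
    for q in('cradle','spindle','jack','lift_pad','handle_pad','saddle_top','tweezer','screwdriver'):
        for o in nets.outline_of(q,n)[:4]:
            m=o['pixels'].astype(np.uint8);r=cv2.minAreaRect(cv2.findNonZero(m)) if m.any() else None
            print(q,round(o['score'],2),np.round(o['position']),r and [np.round(v,1) for v in r])
s=arm.read_state();print(s['time_s'],s['tcp_rot'],s['finger_gap'])
cv2.imwrite('pics/tb.png',cv2.resize(a[:,:,::-1],(800,600)));cv2.imwrite('pics/sb.png',cv2.resize(b[:,:,::-1],(800,600)))
E
```

```text
pics
top 455.86714996281495 [ 295.    4. 1509.] [ 0.16 -0.01 -0.99] [0.02143966 0.         0.         0.         0.        ]
cradle 0.69 [232. 152.] [array([235.5, 143. ]), array([ 78.9, 110.9]), np.float64(8.4)]
spindle 0.73 [137. 189.] [array([139.8, 187.2]), array([58.5,  6.4]), np.float64(73.3)]
spindle 0.67 [108. 252.] [array([110.7, 253.6]), array([59.9,  4.9]), np.float64(26.6)]
jack 0.7 [360. 215.] [array([359.6, 216.3]), array([73.6, 19.4]), np.float64(20.9)]
lift_pad 0.87 [236. 170.] [array([232.3, 173.8]), array([55.3, 66.6]), np.float64(47.9)]
handle_pad 0.72 [376. 220.] [array([373.7, 216.5]), array([45.2,  7.3]), np.float64(19.1)]
saddle_top 0.47 [232. 150.] [array([236.5, 143.7]), array([ 78.3, 112.5]), np.float64(9.8)]
saddle_top 0.43 [333. 203.] [array([333.5, 204. ]), array([10.,  9.]), np.float64(90.0)]
tweezer 0.41 [275. 238.] [array([270.6, 236.9]), array([36.1,  4.8]), np.float64(12.5)]
screwdriver 0.8 [201. 259.] [array([188.3, 256.3]), array([47.9,  7.8]), np.float64(11.3)]
screwdriver 0.36 [376. 217.] [array([373.7, 218.3]), array([44.1,  7.5]), np.float64(13
[... 309 characters left out ...]
k 0.81 [260. 323.] [array([258.6, 321.3]), array([27.9, 96.7]), np.float64(15.9)]
jack 0.17 [370. 296.] [array([368.5, 298. ]), array([16., 15.]), np.float64(90.0)]
lift_pad 0.7 [288. 189.] [array([290.1, 187.3]), array([57.2, 54.9]), np.float64(19.2)]
saddle_top 0.52 [266. 281.] [array([268. , 280.5]), array([11., 12.]), np.float64(90.0)]
saddle_top 0.27 [258. 327.] [array([257.9, 321.4]), array([28.6, 96.4]), np.float64(15.9)]
screwdriver 0.54 [203. 184.] [array([197.8, 184.1]), array([ 6.6, 19.3]), np.float64(18.4)]
0.9 [[-9.49921517e-01  3.12488576e-01 -3.06062786e-05]
 [ 3.12488578e-01  9.49921515e-01 -7.06229681e-05]
 [ 7.00469181e-06 -7.66503895e-05 -9.99999997e-01]] 87.19563764258132
```

View pics/tb.png

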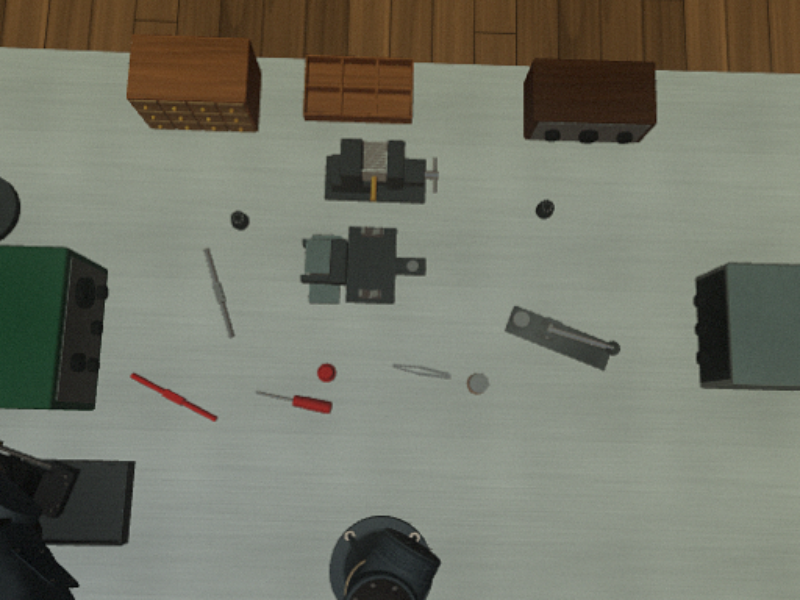

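View pics/sb.png

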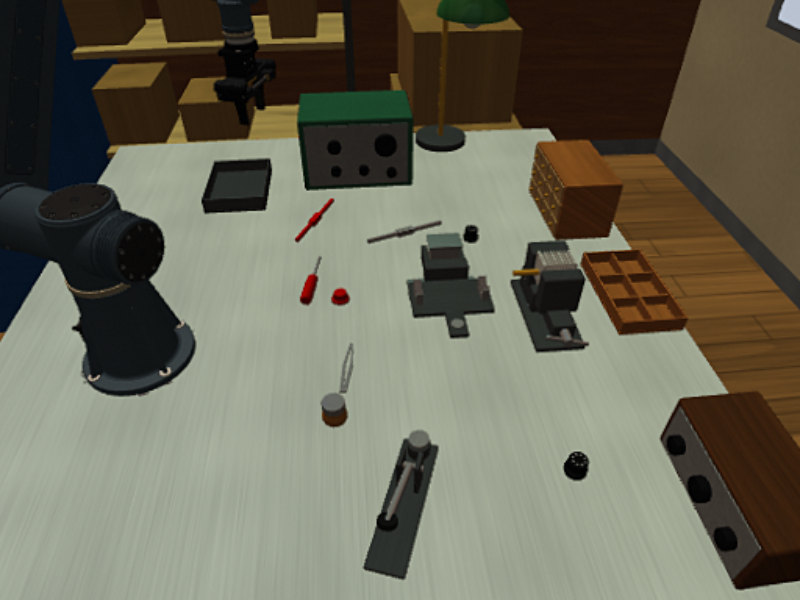

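Top view (800 px scale): the steel spindle is at (218,292) and its red look-alike at (173,396). The cradle plate is at (370,265) with its tongue disc at (412,266) pointing to world -y, and the vise is at (375,170). The jack's saddle is at (521,318) and its handle pad at (613,348). The side view agrees. I'll enlarge crops to measure.

```bash
python3 - <<'E'
import cv2,numpy as np
t=cv2.imread('pics/t0.png');s=cv2.imread('pics/s0.png')
def crop(im,x,y,w,h,k):
    c=cv2.resize(im[y:y+h,x:x+w],None,fx=k,fy=k,interpolation=cv2.INTER_CUBIC)
    c=cv2.convertScaleAbs(c,alpha=1.5,beta=10)
    for i in range(0,w,10): cv2.line(c,(i*k,0),(i*k,4 if i%50 else 10),(0,0,255),1); 
    for j in range(0,h,10): cv2.line(c,(0,j*k),(4,j*k),(0,0,255),1)
    return c
A=crop(t,190,90,90,110,5)   # 450x550
B=crop(t,315,190,70,50,5)   # 350x250
C=crop(s,225,270,60,60*5//6,5) #300x250
D=crop(t,125,150,40,60,5)   #200x300 
o=np.zeros((600,800,3),np.uint8);o[:550,:450]=A;o[:250,450:]=B;o[255:555,450:650]=D
cv2.imwrite('pics/c1.png',o)
E
python3 - <<'E'
from h import *
# disc on the tongue top z=71: find bright blob
im=cv2.imread('pics/t0.png');g=cv2.cvtColor(im,6).astype(int)
print(g[163:178,254:276])
print('disc est',ray('top',[412*.64,266*.64],71),'saddle',ray('top',[521*.64,318*.64],44),ray('side',[419*.64,438*.64],44),'pad',ray('top',[613*.64,348*.64],110),ray('side',[387*.64,520*.64],110))
print('shaft end',ray('top',[374*.64,199*.64],115),'spindle',ray('top',[[207*.64,249*.64],[232*.64,336*.64],[219*.64,292*.64]],12))
m=nets.outline_of
E
```

```text
[[149 147 143 141 141 142 141 144 145 144 142 139 144 142 142 141 143 143
  140 142 142 139]
 [129 119 125 128 129 126 125 124 129 124 126 129 132 130 130 134 127 131
  135 144 142 139]
 [ 47  44  43  52  53  60  55  58  52  57  60  59  74  69  72  69  69  73
  106 145 142 141]
 [ 49  48  50  45  53  49  47  48  58  64  69  59  55  44  44  50  45  48
   85 142 139 138]
 [ 47  46  48  46  50  51  51  65  85  96  98  96  74  57  50  51  51  52
   86 147 142 141]
 [ 50  52  48  47  52  50  62  90  93  92  98  95  95  74  50  54  51  49
   89 150 145 143]
 [ 49  50  53  53  44  52  75  99  95 100  95  98  96  93  46  51  50  53
   85 145 144 138]
 [ 45  54  45  50  54  55  79  98  99 103  97  97 102  86  51  47  52  52
   86 148 141 142]
 [ 52  50  52  56  49  54  67  94 100  93  94  97  93  75  53  53  52  52
   78 145 144 140]
 [ 48  48  48  50  52  47  57  73  95  98  98  94  84  50  48  46  49  49
   79 146 147 139]
 [ 47  46  43  46  49  47  48  56  76  86  87  78  64  53  55  47  54  51
   90 147 142 146]
 [ 46  46  48  50  49  53  52  47  50  46  47  43  50  55  48  54  51  59
  103 148 146 142]
 [ 71  69  64  76  73  58  62  61  64  53  57  50  46  51  47  51  50  62
  105 151 142 143]
 [126 126 131 126 124 104 103 108 104 106 100  92  93  95  93  93 100  99
  130 152 148 145]
 [153 147 147 148 147 149 147 148 152 149 146 152 150 148 147 152 150 152
  146 140 145 141]]
disc est [[608.27107631 -48.97920132  71.        ]] saddle [[ 510.41432507 -279.47717283   44.        ]] [[ 510.98771509 -278.35029882   44.        ]] pad [[ 446.17765593 -448.65435707  110.        ]] [[ 447.9746397  -447.08925399  110.        ]]
shaft end [[735.283277    32.96546899 115.        ]] spindle [[644.76102546 388.94404462  12.        ]
 [459.15502403 323.7943001   12.        ]
 [552.1137842  357.21392638  12.        ]]
```

View pics/c1.png

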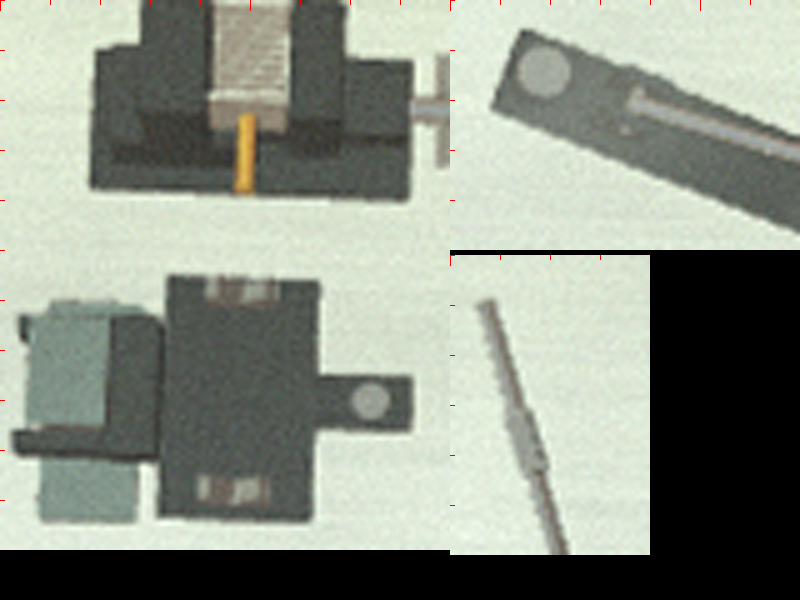

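```bash
cat > m.py <<'E'
from h import *
def fit(loc,w):
    loc=np.array(loc,float);w=np.array(w)[:,:2]
    a=loc-loc.mean(0);b=w-w.mean(0)
    th=np.arctan2((a[:,0]*b[:,1]-a[:,1]*b[:,0]).sum(),(a*b).sum());c,s=np.cos(th),np.sin(th);R=np.array([[c,-s],[s,c]])
    o=w.mean(0)-R@loc.mean(0);return th,o,R,(w-(loc@R.T+o)).round(1)
E
python3 - <<'E'
from m import *
px=lambda c:np.array(c)/5+[190,90]-.4
C=[((168,277),68,(50,-80)),((319,283),68,(-50,-80)),((160,514),68,(50,80)),((312,520),68,(-50,80)),((242,291),97,(0,-65)),((233,489),97,(0,65)),((371,401),71,(-85,0)),((244,192),115,(0,-122))]
th,o,R,r=fit([c[2] for c in C],[ray('top',px(c[0]),c[1])[0] for c in C])
print('cradle',th,o,r.tolist());pad=o+R@[-85,0];print('pad',pad,'seat',o)
pj=lambda c:np.array(c)/5+[315,190]-.4
J=[((94,71),44,(80,0)),((42,107),8,(100,30)),((72,30),8,(100,-30))]
w=[ray('top',pj(c[0]),c[1])[0] for c in J]+[ray('top',[613*.64-.2,348*.64-.2],110)[0],ray('side',[419*.64-.2,438*.64-.2],44)[0],ray('side',[387*.64-.2,520*.64-.2],110)[0]]
L=[c[2] for c in J]+[(-100,0),(80,0),(-100,0)]
tj,oj,Rj,rj=fit(L,w);print('jack',tj,oj,rj.tolist(),'grip',oj+Rj@[20,0])
# spindle by thresholded outline
for n in('top','side'):
    nets_im=viewer.camera(n)
    for q in nets.outline_of('spindle',n):
        ys,xs=np.nonzero(q['pixels']);p=ray(n,np.c_[xs,ys],8)[:,:2];c,_,a=cv2.minAreaRect(p.astype(np.float32))[0:3]
        v=np.linalg.svd(p-p.mean(0),full_matrices=False)[2][0];s=(p-p.mean(0))@v
        print(n,q['score'],p.mean(0),c,np.arctan2(v[1],v[0]),np.ptp(s), p.mean(0)+v*(s.max()+s.min())/2)
print(ray('top',np.array([(523,440-255)])/1.-0,8) if 0 else ray('top',[(525-450)/5+125-.4,(441-255)/5+150-.4],10))
print(arm.read_state()['tool_pos'])
E
```

```text
cradle 1.5682851924736367 [609.94328616  35.75113562] [[-1.2, -0.9], [-1.9, 0.7], [2.3, -2.0], [1.5, 0.6], [-1.7, -0.0], [-0.1, 1.2], [0.0, -0.1], [1.1, 0.5]]
pad [609.72983997 -49.24859638] seat [609.94328616  35.75113562]
jack 1.2156356923837475 [ 481.73062561 -354.16374737] [[-0.1, -0.2], [1.2, -1.6], [-2.6, -0.8], [-0.2, -0.1], [1.0, 1.5], [0.7, 1.3]] grip [ 488.68544519 -335.41193453]
top 0.83 [332.38855527 441.89320867] (331.650146484375, 438.75347900390625) -2.0179634740693695 198.1241167805869 [331.01838151 439.03609641]
top 0.51 [553.7026952  359.64372059] (552.3519897460938, 359.7702941894531) -2.797018630272813 199.31598262075914 [552.62692659 359.25763625]
side 0.74 [554.59397499 360.65050372] (553.6390380859375, 359.46124267578125) -2.804112269915946 186.19952977411393 [553.28043528 360.18957672]
side 0.74 [322.59170465 158.32435079] (323.25152587890625, 163.8484344482422) -1.693773034381819 107.713598878036 [323.2743678  163.84749676]
side 0.51 [327.75930955 432.26277809] (329.7022705078125, 436.77215576171875) -2.0120413985355734 200.5273924343091 [329.82283035 436.63184464]
[[552.67092855 359.54892722  10.        ]]
[195.26029042 593.71219415 208.7747308 ]
```

The steel spindle is at about (552.7, 359.2), yaw 0.343, from both cameras, and its measured length of 199 mm fits. I'll move over it.

Call:
{"method": "jog_arm", "body": {"series": [{"fingers": 0.6,"offset": [0.2,-0.13,-0.04],"dr": [0,0,0.05]},{"fingers": 0.6,"offset": [0.4,-0.26,-0.08],"dr": [0,0,0.1]},{"fingers": 0.6,"offset": [0.6,-0.39,-0.12],"dr": [0,0,0.15]},{"fingers": 0.6,"offset": [0.8,-0.52,-0.16],"dr": [0,0,0.2]},{"fingers": 0.6,"offset": [1,-0.655,-0.2],"dr": [0,0,0.21]},{"fingers": 0.6,"offset": [1,-0.655,-0.2],"dr": [0,0,0.21]},{"fingers": 0.6,"offset": [1,-0.655,-0.2],"dr": [0,0,0.21]},{"fingers": 0.6,"offset": [1,-0.655,-0.2],"dr": [0,0,0.21]},{"fingers": 0.6,"offset": [1,-0.655,-0.2],"dr": [0,0,0.21]},{"fingers": 0.6,"offset": [1,-0.655,-0.2],"dr": [0,0,0.21]}]}}

```text
time_s: 2.35
tool_pos: [494.2, 398.2, 149.2]
tcp_rot: [[-0.941, -0.337, 0.0], [-0.337, 0.941, 0.0], [-0.0, 0.0, -1.0]]
force: [-0.6, 0.1, 0.5]
finger_gap: 52.5
grasp_force: 0.0
```

Call:
{"method": "jog_arm", "body": {"series": [{"fingers": 0.6,"offset": [0.1,-0.065,0],"dr": [0,0,0]},{"fingers": 0.6,"offset": [0.192,-0.127,-0.1],"dr": [0,0,0]},{"fingers": 0.6,"offset": [0.192,-0.127,-0.2],"dr": [0,0,0]},{"fingers": 0.6,"offset": [0.192,-0.127,-0.3],"dr": [0,0,0]},{"fingers": 0.6,"offset": [0.192,-0.127,-0.37],"dr": [0,0,0]},{"fingers": 0.6,"offset": [0.192,-0.127,-0.412],"dr": [0,0,0]},{"fingers": 0.6,"offset": [0.192,-0.127,-0.412],"dr": [0,0,0]},{"fingers": 0.0,"offset": [0.192,-0.127,-0.412],"dr": [0,0,0]},{"fingers": 0.0,"offset": [0.192,-0.127,-0.412],"dr": [0,0,0]},{"fingers": 0.0,"offset": [0.192,-0.127,-0.412],"dr": [0,0,0]}]}}

```text
time_s: 3.6
tool_pos: [553.3, 359.3, 26.0]
tcp_rot: [[-0.942, -0.335, 0.001], [-0.335, 0.942, 0.001], [-0.001, 0.0, -1.0]]
force: [-0.6, -1.1, -0.1]
finger_gap: 30.5
grasp_force: 0.0
```

Call:
{"method": "jog_arm", "body": {"series": [{"fingers": 0,"offset": [0,0,0],"dr": [0,0,0]},{"fingers": 0,"offset": [0,0,0],"dr": [0,0,0]},{"fingers": 0,"offset": [0,0,0],"dr": [0,0,0]},{"fingers": 0,"offset": [0,0,0],"dr": [0,0,0]},{"fingers": 0,"offset": [0,0,0],"dr": [0,0,0]},{"fingers": 0,"offset": [0,0,0.05],"dr": [0,0,0]},{"fingers": 0,"offset": [0,0,0.15],"dr": [0,0,0]},{"fingers": 0,"offset": [0,0,0.3],"dr": [0,0,0]},{"fingers": 0,"offset": [0,0,0.45],"dr": [0,0,0]},{"fingers": 0,"offset": [0,0,0.6],"dr": [0,0,0]}]}}

```text
time_s: 4.85
tool_pos: [552.9, 359.1, 207.9]
tcp_rot: [[-0.942, -0.335, 0.001], [-0.335, 0.942, 0.001], [-0.001, 0.0, -1.0]]
force: [-0.1, 0.5, -0.3]
finger_gap: 0.6
grasp_force: 0.0
```

Run:
```python
from m import *
s=arm.read_state();T=s['tool_pos'];print(T,s['finger_gap'],s['grasp_force'],s['q'])
for n in('top','side'):
    viewer.camera(n)
    for q in nets.outline_of('spindle',n):
        ys,xs=np.nonzero(q['pixels']);p=ray(n,np.c_[xs,ys],T[2]-17)[:,:2]
        v=np.linalg.svd(p-p.mean(0),full_matrices=False)[2][0];k=(p-p.mean(0))@v
        print(n,q['score'],np.arctan2(v[1],v[0]),np.ptp(k), p.mean(0)+v*(k.max()+k.min())/2)
i=viewer.camera('side');cv2.imwrite('pics/s1.png',cv2.resize(i[90:270,130:370,::-1],(800,600)))
```

```text
[552.87518227 359.08207652 207.88294936] 0.5884786763982924 0.0 [ 4.06838362e-01  5.75099282e-01  1.34257793e+00 -1.48227200e-05
  1.22254986e+00 -1.50584664e+00]
top 0.74 -2.801774361456677 125.09509291306372 [498.00457437 306.89847389]
side 0.66 -2.008624560397941 153.86482955305348 [353.37481188 146.85119548]
side 0.45 -2.7942569182130836 153.68029820592125 [527.7577564   89.00887708]
```

View pics/s1.png

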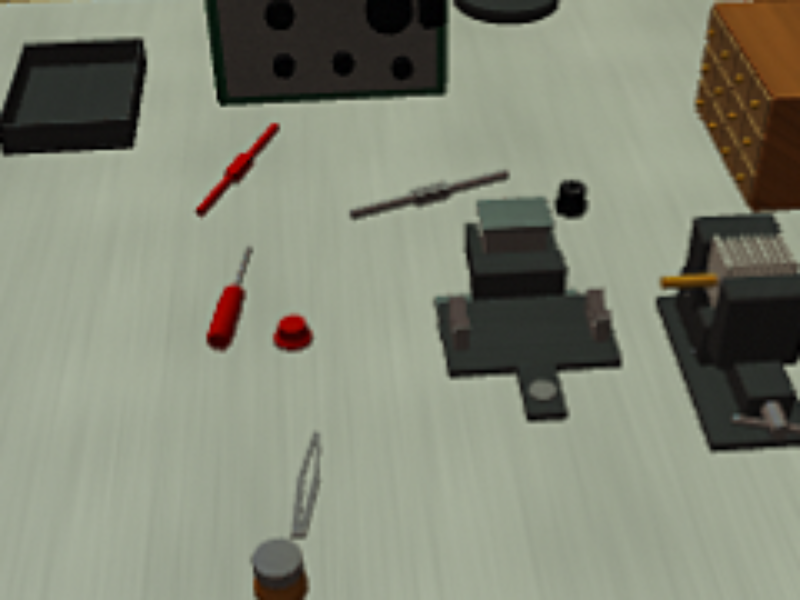

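The spindle is still on the bench and the jaws shut on nothing, yet no gripper shows above it. I'll check where the arm actually appears in the pictures.

Run:
```python
from h import *
s=arm.read_state()
o=[]
for n in('top','side'):
    i=viewer.camera(n)[:,:,::-1].copy();print(n,proj(n,[s['tool_pos'],[0,0,0],[300,0,0],[0,300,0],[195,594,209]]).round())
    o.append(cv2.resize(i,(400,300)))
cv2.imwrite('pics/w1.png',np.hstack(o))
```

```text
top [[124. 175.]
 [243. 363.]
 [246. 267.]
 [147. 361.]
 [ 28. 300.]]
side [[259. 101.]
 [ 90. 226.]
 [189. 220.]
 [110. 167.]
 [163.  77.]]
```

View pics/w1.png

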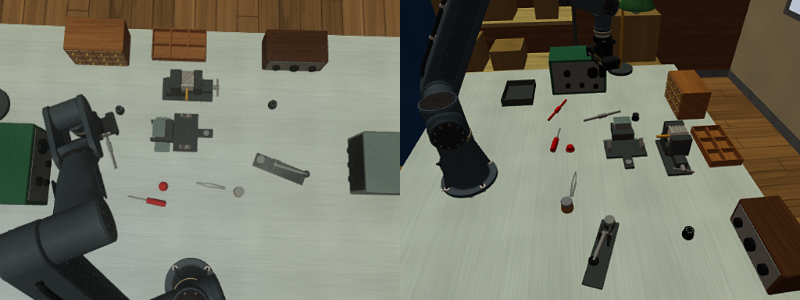

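Run:
```python
from h import *
s=arm.read_state();T=np.array(s['tool_pos']);R=np.array(s['tcp_rot'])
o=[]
for n,(x,y) in(('top',(80,130)),('side',(210,40))):
    i=viewer.camera(n)[:,:,::-1].copy();k=5
    c=cv2.resize(i[y:y+110,x:x+80],None,fx=k,fy=k,interpolation=cv2.INTER_CUBIC);c=cv2.convertScaleAbs(c,alpha=1.8,beta=20)
    for p,col in((T,(0,0,255)),(T+22*R[:,2],(0,255,0)),(T-48*R[:,2],(255,0,0)),(T-48*R[:,2]+95*R[:,1],(255,255,0)),(T-48*R[:,2]-95*R[:,1],(255,255,0))):
        q=(proj(n,p)[0]-[x,y])*k; cv2.circle(c,tuple(int(v) for v in q),5,col,2)
    o.append(c)
cv2.imwrite('pics/w2.png',np.hstack(o))
```

```text
(no output)
```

View pics/w2.png

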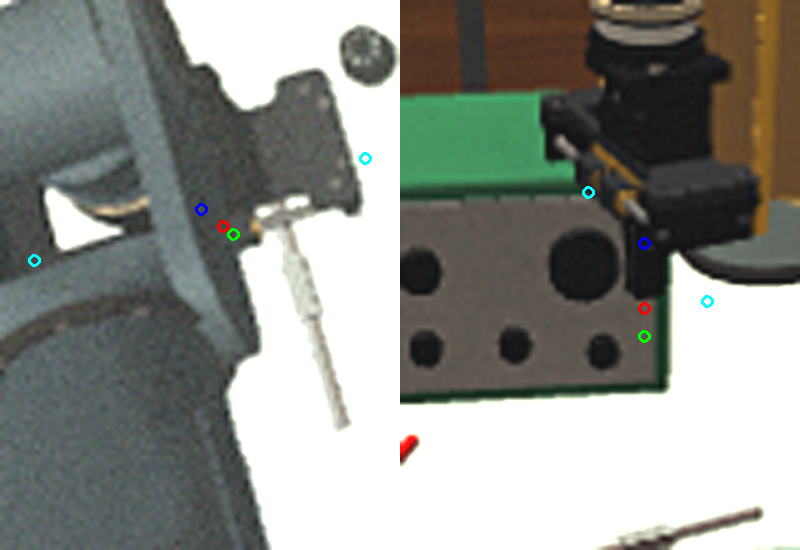

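The tips in the picture sit about 7.6 px above where the state's TCP predicts in the side view, so the real hand may be about 30 mm higher than reported. I'll check with a bench touch beside the spindle.

Call:
{"method": "jog_arm", "body": {"series": [{"fingers": 0,"offset": [0,-0.16,0],"dr": [0,0,0]},{"fingers": 0,"offset": [0,-0.16,-0.15],"dr": [0,0,0]},{"fingers": 0,"offset": [0,-0.16,-0.3],"dr": [0,0,0]},{"fingers": 0,"offset": [0,-0.16,-0.45],"dr": [0,0,0]},{"fingers": 0,"offset": [0,-0.16,-0.55],"dr": [0,0,0]},{"fingers": 0,"offset": [0,-0.16,-0.6],"dr": [0,0,0]},{"fingers": 0,"offset": [0,-0.16,-0.6],"dr": [0,0,0]},{"fingers": 0,"offset": [0,-0.16,-0.6],"dr": [0,0,0]},{"fingers": 0,"offset": [0,-0.16,-0.6],"dr": [0,0,0]},{"fingers": 0,"offset": [0,-0.16,-0.6],"dr": [0,0,0]}]}}

```text
time_s: 6.55
tool_pos: [553.5, 311.4, 26.3]
tcp_rot: [[-0.942, -0.335, 0.002], [-0.335, 0.942, 0.001], [-0.002, -0.0, -1.0]]
force: [0.1, 0.6, 0.3]
finger_gap: 0.5
grasp_force: 0.0
```

Run:
```python
from h import *
s=arm.read_state();T=np.array(s['tool_pos']);R=np.array(s['tcp_rot']);print(T,s['force'])
o=[]
for n,(x,y) in(('top',(100,130)),('side',(215,70))):
    i=save(n,n+'2.png')[:,:,::-1].copy();k=5
    c=cv2.resize(i[y:y+110,x:x+80],None,fx=k,fy=k,interpolation=cv2.INTER_CUBIC);c=cv2.convertScaleAbs(c,alpha=1.6,beta=20)
    for p,col in((T,(0,0,255)),(T+22*R[:,2],(0,255,0)),(T-48*R[:,2],(255,0,0)),(T-48*R[:,2]+95*R[:,1],(255,255,0)),(T-48*R[:,2]-95*R[:,1],(255,255,0))):
        q=(proj(n,p)[0]-[x,y])*k; cv2.circle(c,tuple(int(v) for v in q),5,col,2)
    o.append(c)
cv2.imwrite('pics/w3.png',np.hstack(o))
```

```text
[553.48208967 311.37443186  26.29225454] [0.13038533 0.60655201 0.28028825]
```

View pics/w3.png

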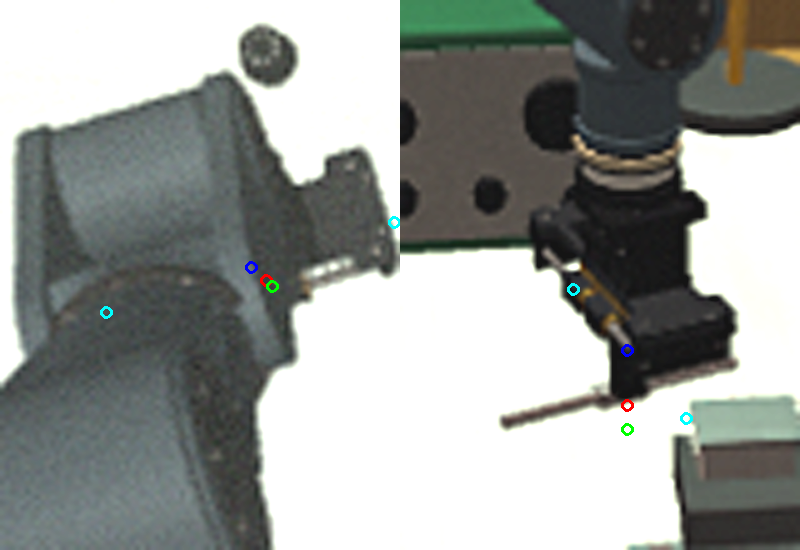

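The tip again appears about 6 px above the prediction. I'll lower in small steps to feel the bench.

Call:
{"method": "jog_arm", "body": {"series": [{"fingers": 0,"offset": [0,0,-0.005],"dr": [0,0,0]},{"fingers": 0,"offset": [0,0,-0.01],"dr": [0,0,0]},{"fingers": 0,"offset": [0,0,-0.015],"dr": [0,0,0]},{"fingers": 0,"offset": [0,0,-0.02],"dr": [0,0,0]},{"fingers": 0,"offset": [0,0,-0.023],"dr": [0,0,0]},{"fingers": 0,"offset": [0,0,-0.025],"dr": [0,0,0]},{"fingers": 0,"offset": [0,0,-0.027],"dr": [0,0,0]},{"fingers": 0,"offset": [0,0,-0.03],"dr": [0,0,0]},{"fingers": 0,"offset": [0,0,-0.03],"dr": [0,0,0]},{"fingers": 0,"offset": [0,0,-0.03],"dr": [0,0,0]}]}}

```text
time_s: 7.9
tool_pos: [552.9, 311.1, 16.2]
tcp_rot: [[-0.942, -0.335, -0.0], [-0.335, 0.942, 0.0], [-0.0, 0.0, -1.0]]
force: [0.3, 0.2, 0.5]
finger_gap: 0.7
grasp_force: 0.0
```

No contact with the reported tip at -6 mm, so the offset is real. Continuing down.

Call:
{"method": "jog_arm", "body": {"series": [{"fingers": 0,"offset": [0,0,-0.01],"dr": [0,0,0]},{"fingers": 0,"offset": [0,0,-0.02],"dr": [0,0,0]},{"fingers": 0,"offset": [0,0,-0.03],"dr": [0,0,0]},{"fingers": 0,"offset": [0,0,-0.035],"dr": [0,0,0]},{"fingers": 0,"offset": [0,0,-0.04],"dr": [0,0,0]},{"fingers": 0,"offset": [0,0,-0.045],"dr": [0,0,0]},{"fingers": 0,"offset": [0,0,-0.05],"dr": [0,0,0]},{"fingers": 0,"offset": [0,0,-0.055],"dr": [0,0,0]},{"fingers": 0,"offset": [0,0,-0.055],"dr": [0,0,0]},{"fingers": 0,"offset": [0,0,-0.055],"dr": [0,0,0]}]}}

```text
time_s: 9.15
tool_pos: [552.9, 311.1, -0.3]
tcp_rot: [[-0.942, -0.335, 0.0], [-0.335, 0.942, 0.0], [-0.0, -0.0, -1.0]]
force: [0.3, -0.1, 0.2]
finger_gap: -0.1
grasp_force: 0.0
```

Call:
{"method": "jog_arm", "body": {"series": [{"fingers": 0,"offset": [0,0,-0.005],"dr": [0,0,0]},{"fingers": 0,"offset": [0,0,-0.01],"dr": [0,0,0]},{"fingers": 0,"offset": [0,0,-0.015],"dr": [0,0,0]},{"fingers": 0,"offset": [0,0,-0.018],"dr": [0,0,0]},{"fingers": 0,"offset": [0,0,-0.021],"dr": [0,0,0]},{"fingers": 0,"offset": [0,0,-0.024],"dr": [0,0,0]},{"fingers": 0,"offset": [0,0,-0.027],"dr": [0,0,0]},{"fingers": 0,"offset": [0,0,-0.03],"dr": [0,0,0]},{"fingers": 0,"offset": [0,0,-0.03],"dr": [0,0,0]},{"fingers": 0,"offset": [0,0,-0.03],"dr": [0,0,0]}]}}

```text
time_s: 10.4
tool_pos: [552.9, 311.1, -9.3]
tcp_rot: [[-0.942, -0.335, 0.0], [-0.335, 0.942, -0.0], [-0.0, -0.0, -1.0]]
force: [-0.9, -0.4, -0.2]
finger_gap: 0.7
grasp_force: 0.0
```

Run:
```python
from h import *
s=arm.read_state();T=np.array(s['tool_pos'])
i=cv2.cvtColor(save('side','s3.png'),7)
print(i[140:170,250:272:2])
for z in(-31,-20,-10,0,10):print(z,proj('side',[T[0],T[1],z]).round(1))
j=cv2.cvtColor(cv2.imread('pics/side2.png'),6);print(j[140:162,250:272:2])
for z in(5,20,30,40):print(z,proj('side',[553.5,311.4,z]).round(1))
```

```text
[[ 16   3  23  20  33   9  22  22  22  22  22]
 [104   0  16  35  22  19  23  23  23  21  23]
 [180  17   5  66  29  31  22  22  21  22  22]
 [180  98   6  48  38  15  23  23  28  25  22]
 [176 172   0  40  64   7  29  32  37  26  17]
 [173 185  40  34  70   5  22  19  19   2   6]
 [173 177 116  18  49  41   8   6   7   6   7]
 [177 162 110  50  12  69   7   6   8   3   3]
 [169 134  80  63   0  35   3   3   3   3   2]
 [105  70  48  21   1   7   3   2   2   4   4]
 [ 45  36  34  28   3   1   3   8   3   1   1]
 [ 52 101  96  60   2   1   4  19   0   0   0]
 [131 187 176 134   2   5   6   3   0   0  35]
 [177 172 172 164   0   4   0   0  26  89 123]
 [168 169 168 159   0   2   0  72 115 185 176]
 [165 168 167 155   0   0   0 157 182 172 171]
 [165 170 167 161  20   0  21 156 171 167 149]
 [164 169 166 177  56  64 114 178 170 162  48]
 [164 170 166 170 105 155 181 172 169 164  28]
 [163 170 167 168 177 172 170 169 168 167  26]
 [164 171 168 166 170 166 167 169 170 166  24]
 [163 170 168 167 168 166 167 169 170 167  23]
 [163 170 168 167 169 167 167 169 169 169  18]
 [164 171 170 167 1
[... 817 characters left out ...]
 162 178 172]
 [104  69  47  31  12   0  42 110 176 168 166]
 [ 45  35  33  25  48  93 130 183 168 165 166]
 [ 52 100  95  69 130 187 179 171 166 165 166]
 [130 185 174 152 177 171 169 168 166 164 165]
 [176 173 170 170 167 167 167 167 166 165 165]
 [167 169 166 166 166 165 167 166 167 164 164]
 [164 169 165 165 166 165 167 166 166 166 169]
 [163 167 166 165 167 165 166 167 167 165 149]
 [164 168 165 164 167 164 167 167 168 161  48]
 [164 167 166 164 167 164 166 168 168 164  28]
 [164 169 165 165 169 164 166 169 168 164  26]
 [162 169 166 166 167 164 166 168 168 165  24]
 [163 170 166 166 167 164 167 169 169 166  22]]
5 [[260.4 155.8]]
20 [[260.5 152.5]]
30 [[260.5 150.3]]
40 [[260.5 148. ]]
```

Call:
{"method": "jog_arm", "body": {"series": [{"fingers": 0,"offset": [0,0,-0.003],"dr": [0,0,0]},{"fingers": 0,"offset": [0,0,-0.005],"dr": [0,0,0]},{"fingers": 0,"offset": [0,0,-0.007],"dr": [0,0,0]},{"fingers": 0,"offset": [0,0,-0.009],"dr": [0,0,0]},{"fingers": 0,"offset": [0,0,-0.011],"dr": [0,0,0]},{"fingers": 0,"offset": [0,0,-0.013],"dr": [0,0,0]},{"fingers": 0,"offset": [0,0,-0.013],"dr": [0,0,0]},{"fingers": 0,"offset": [0,0,-0.013],"dr": [0,0,0]},{"fingers": 0,"offset": [0,0,-0.013],"dr": [0,0,0]},{"fingers": 0,"offset": [0,0,-0.013],"dr": [0,0,0]}]}}

```text
time_s: 11.7
tool_pos: [552.8, 311.1, -13.3]
tcp_rot: [[-0.942, -0.335, -0.0], [-0.335, 0.942, -0.0], [0.0, 0.0, -1.0]]
force: [-0.1, 1.0, 0.6]
finger_gap: 0.3
grasp_force: 0.0
```

Call:
{"method": "jog_arm", "body": {"series": [{"fingers": 0,"offset": [0,0,-0.003],"dr": [0,0,0]},{"fingers": 0,"offset": [0,0,-0.005],"dr": [0,0,0]},{"fingers": 0,"offset": [0,0,-0.007],"dr": [0,0,0]},{"fingers": 0,"offset": [0,0,-0.009],"dr": [0,0,0]},{"fingers": 0,"offset": [0,0,-0.011],"dr": [0,0,0]},{"fingers": 0,"offset": [0,0,-0.013],"dr": [0,0,0]},{"fingers": 0,"offset": [0,0,-0.015],"dr": [0,0,0]},{"fingers": 0,"offset": [0,0,-0.017],"dr": [0,0,0]},{"fingers": 0,"offset": [0,0,-0.017],"dr": [0,0,0]},{"fingers": 0,"offset": [0,0,-0.017],"dr": [0,0,0]}]}}

```text
time_s: 12.95
tool_pos: [553.0, 311.1, -13.5]
tcp_rot: [[-0.942, -0.336, 0.001], [-0.336, 0.942, -0.0], [-0.001, -0.0, -1.0]]
force: [-5.7, -2.4, 27.8]
finger_gap: 0.3
grasp_force: 13.6
```

Run:
```python
from h import *
s=arm.read_state();T=np.array(s['tool_pos']);print(T,s['force'])
i=cv2.cvtColor(save('side','s4.png'),7)
print(i[150:164,254:270])
```

```text
[552.95229788 311.12943861 -13.4772739 ] [-5.73546763 -2.37479325 27.75376812]
[[ 34  28  21   0   1   0   5   2   1   2   3   3   3   3   1   2]
 [ 97  71  61   0   7   1   3   3   1   6   7   3   3   3   4   2]
 [176 156 133   0   1   4   2   3   5  18  19   0   1   1   0   0]
 [172 181 164   0   0   2   3   6   6  13   5   0   0   0   0  10]
 [168 176 161   0   1   0   5   5   0   0   0  13  26  45  91 100]
 [168 175 159   0   0   1   4   3   0  23  75 105 115 137 187 183]
 [167 173 156   0   0   0   0   0   0  57 157 189 181 177 172 161]
 [166 171 160  77  18   0   0   2  21  68 155 175 171 171 163 113]
 [166 168 176 165  72  39  88  95 114 132 179 170 169 172 165 111]
 [166 166 170 165 132 133 186 183 181 176 172 169 169 172 166 113]
 [167 166 168 170 175 175 170 170 170 170 169 169 170 172 168 113]
 [168 167 168 168 169 170 166 167 168 170 169 169 169 173 167 113]
 [169 167 167 167 169 170 166 166 167 169 171 169 170 173 168 113]
 [169 168 168 169 169 171 168 166 168 170 170 169 170 175 171 115]]
```

Bench contact came at reported z = -13.4, where 22 mm is expected. So true TCP z = reported z + 35.4 mm, while x and y agree with the picture. Now I'll grasp with that correction.

Call:
{"method": "jog_arm", "body": {"series": [{"fingers": 0.5,"offset": [0,0,0.1],"dr": [0,0,0]},{"fingers": 0.5,"offset": [0,0,0.2],"dr": [0,0,0]},{"fingers": 0.5,"offset": [0,0.08,0.2],"dr": [0,0,0]},{"fingers": 0.5,"offset": [0,0.16,0.2],"dr": [0,0,0]},{"fingers": 0.5,"offset": [0,0.16,0.2],"dr": [0,0,0]},{"fingers": 0.5,"offset": [0,0.16,0.2],"dr": [0,0,0]},{"fingers": 0.5,"offset": [0,0.16,0.12],"dr": [0,0,0]},{"fingers": 0.5,"offset": [0,0.16,0.05],"dr": [0,0,0]},{"fingers": 0.5,"offset": [0,0.16,0.025],"dr": [0,0,0]},{"fingers": 0.5,"offset": [0,0.16,0.025],"dr": [0,0,0]}]}}

```text
time_s: 14.25
tool_pos: [552.6, 358.6, -11.6]
tcp_rot: [[-0.942, -0.335, -0.001], [-0.335, 0.942, -0.001], [0.001, -0.0, -1.0]]
force: [-1.1, 0.0, 0.1]
finger_gap: 43.8
grasp_force: 0.0
```

Call:
{"method": "jog_arm", "body": {"series": [{"fingers": 0,"offset": [0,0,0],"dr": [0,0,0]},{"fingers": 0,"offset": [0,0,0],"dr": [0,0,0]},{"fingers": 0,"offset": [0,0,0],"dr": [0,0,0]},{"fingers": 0,"offset": [0,0,0],"dr": [0,0,0]},{"fingers": 0,"offset": [0,0,0],"dr": [0,0,0]},{"fingers": 0,"offset": [0,0,0],"dr": [0,0,0]},{"fingers": 0,"offset": [0,0,0],"dr": [0,0,0]},{"fingers": 0,"offset": [0,0,0],"dr": [0,0,0]},{"fingers": 0,"offset": [0,0,0.1],"dr": [0,0,0]},{"fingers": 0,"offset": [0,0,0.2],"dr": [0,0,0]}]}}

```text
time_s: 15.5
tool_pos: [551.9, 358.0, 48.2]
tcp_rot: [[-0.942, -0.336, -0.003], [-0.336, 0.942, -0.002], [0.003, -0.001, -1.0]]
force: [0.2, 1.0, -1.9]
finger_gap: 15.6
grasp_force: 30.0
```

Spindle grasped (gap 15.6 mm, 30 N). I'll carry it to above the seat.

Call:
{"method": "jog_arm", "body": {"series": [{"fingers": 0,"offset": [0,0,0.18],"dr": [0,0,0]},{"fingers": 0,"offset": [0,0,0.36],"dr": [0,0,0]},{"fingers": 0,"offset": [0.04,-0.18,0.36],"dr": [0,0,-0.03]},{"fingers": 0,"offset": [0.08,-0.36,0.36],"dr": [0,0,-0.06]},{"fingers": 0,"offset": [0.12,-0.54,0.36],"dr": [0,0,-0.09]},{"fingers": 0,"offset": [0.16,-0.72,0.36],"dr": [0,0,-0.11]},{"fingers": 0,"offset": [0.19,-0.9,0.36],"dr": [0,0,-0.11]},{"fingers": 0,"offset": [0.19,-0.95,0.36],"dr": [0,0,-0.11]},{"fingers": 0,"offset": [0.19,-1,0.36],"dr": [0,0,-0.11]},{"fingers": 0,"offset": [0.19,-1,0.36],"dr": [0,0,-0.11]}]}}

```text
time_s: 16.75
tool_pos: [609.3, 59.0, 156.7]
tcp_rot: [[-1.0, 0.004, -0.001], [0.004, 1.0, 0.0], [0.001, 0.0, -1.0]]
force: [0.9, -0.1, -1.6]
finger_gap: 15.6
grasp_force: 30.0
```

Run:
```python
from m import *
s=arm.read_state();T=s['tool_pos'];print(T,s['finger_gap'],s['grasp_force'],s['q'])
for n in('top','side'):
    save(n,n+'5.png')
    for q in nets.outline_of('spindle',n):
        ys,xs=np.nonzero(q['pixels']);p=ray(n,np.c_[xs,ys],T[2]+19.6)[:,:2]
        v=np.linalg.svd(p-p.mean(0),full_matrices=False)[2][0];k=(p-p.mean(0))@v
        print(n,q['score'],np.arctan2(v[1],v[0]),np.ptp(k), p.mean(0)+v*(k.max()+k.min())/2)
```

```text
[609.32791311  59.01546851 156.73760824] 15.608068914462256 29.999563694000244 [-8.57957113e-02  5.71742079e-01  1.51566625e+00  4.32299284e-05
  1.05531171e+00 -1.65258414e+00]
side 0.54 -2.005357528936434 96.51005145598776 [ 461.32316112 -451.25976249]
side 0.5 3.137951370262533 198.42767451344133 [611.86745891  56.51292887]
```

Call:
{"method": "jog_arm", "body": {"series": [{"fingers": 0,"offset": [0,-0.04,0],"dr": [0,0,0]},{"fingers": 0,"offset": [0,-0.078,0],"dr": [0,0,0]},{"fingers": 0,"offset": [0,-0.078,-0.08],"dr": [0,0,0]},{"fingers": 0,"offset": [0,-0.078,-0.15],"dr": [0,0,0]},{"fingers": 0,"offset": [0,-0.078,-0.2],"dr": [0,0,0]},{"fingers": 0,"offset": [0,-0.078,-0.24],"dr": [0,0,0]},{"fingers": 0,"offset": [0,-0.078,-0.255],"dr": [0,0,0]},{"fingers": 0,"offset": [0,-0.078,-0.265],"dr": [0,0,0]},{"fingers": 0,"offset": [0,-0.078,-0.272],"dr": [0,0,0]},{"fingers": 0,"offset": [0,-0.078,-0.272],"dr": [0,0,0]}]}}

```text
time_s: 18.2
tool_pos: [610.5, 36.3, 76.6]
tcp_rot: [[-1.0, 0.004, 0.002], [0.004, 1.0, 0.001], [-0.002, 0.001, -1.0]]
force: [-0.7, 2.6, 3.9]
finger_gap: 15.7
grasp_force: 30.0
```

It's touching the V-blocks lightly, so I'll release and lift.

Call:
{"method": "jog_arm", "body": {"series": [{"fingers": 0.25,"offset": [0,0.003,0],"dr": [0,0,0]},{"fingers": 0.3,"offset": [0,0.003,0],"dr": [0,0,0]},{"fingers": 0.45,"offset": [0,0.003,0],"dr": [0,0,0]},{"fingers": 0.45,"offset": [0,0.003,0],"dr": [0,0,0]},{"fingers": 0.45,"offset": [0,0.003,0],"dr": [0,0,0]},{"fingers": 0.45,"offset": [0,0.003,0.04],"dr": [0,0,0]},{"fingers": 0.45,"offset": [0,0.003,0.15],"dr": [0,0,0]},{"fingers": 0.45,"offset": [0,0.003,0.3],"dr": [0,0,0]},{"fingers": 0.45,"offset": [0,0,0.4],"dr": [0,0,0]},{"fingers": 0.45,"offset": [0,-0.1,0.4],"dr": [0,0,0]}]}}

```text
time_s: 19.45
tool_pos: [612.1, 6.7, 200.0]
tcp_rot: [[-1.0, 0.0, 0.008], [0.0, 1.0, -0.001], [-0.008, -0.001, -1.0]]
force: [0.6, 0.4, -0.1]
finger_gap: 39.2
grasp_force: 0.0
```

Run:
```python
from m import *
s=arm.read_state();T=s['tool_pos'];print(T,s['finger_gap'],s['force'])
for n in('top','side'):
    save(n,n+'6.png')
    for q in nets.outline_of('spindle',n):
        ys,xs=np.nonzero(q['pixels']);p=ray(n,np.c_[xs,ys],93)[:,:2]
        v=np.linalg.svd(p-p.mean(0),full_matrices=False)[2][0];k=(p-p.mean(0))@v
        print(n,q['score'],np.arctan2(v[1],v[0]),np.ptp(k), p.mean(0)+v*(k.max()+k.min())/2)
    X=ray(n,nets.outline_of('jack',n)[0]['position'],20);print('jack',X)
i=cv2.imread('pics/side6.png');cv2.imwrite('pics/v6.png',cv2.resize(cv2.convertScaleAbs(i[130:230,230:390],alpha=1.6,beta=10),(800,500),interpolation=cv2.INTER_CUBIC))
```

```text
[612.08805301   6.73163979 199.99770325] 39.15529170418416 [ 0.55405269  0.39342099 -0.10262547]
top 0.58 -2.026484423610701 59.7186130794568 [354.01494359 468.21336366]
jack [[ 477.82040615 -366.38540181   20.        ]]
side 0.66 -3.1383758308647565 188.94887839810178 [608.15991406  36.96031904]
side 0.55 -1.9913201352814507 109.53253124476012 [ 465.55195675 -403.12596211]
side 0.41 -1.9990166375770682 187.76459214141767 [342.40818775 304.88542723]
jack [[ 481.64301667 -379.4351494    20.        ]]
```

View pics/v6.png

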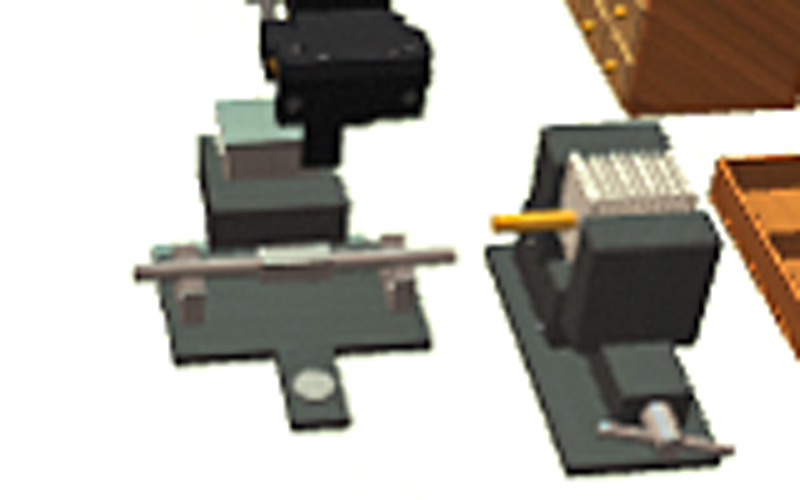

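The spindle sits level in both V-blocks (side view: rod across both at about row 260 of the crop, hub centred at (293,258)), and the fingers are clear. Next the jack.

Call:
{"method": "jog_arm", "body": {"series": [{"fingers": 0.7,"offset": [-0.02,-0.1,0.05],"dr": [0,0,-0.05]},{"fingers": 0.7,"offset": [-0.06,-0.22,0.05],"dr": [0,0,-0.1]},{"fingers": 0.7,"offset": [-0.12,-0.34,0.05],"dr": [0,0,-0.15]},{"fingers": 0.7,"offset": [-0.18,-0.46,0.05],"dr": [0,0,-0.2]},{"fingers": 0.7,"offset": [-0.24,-0.58,0.05],"dr": [0,0,-0.25]},{"fingers": 0.7,"offset": [-0.3,-0.7,0.05],"dr": [0,0,-0.3]},{"fingers": 0.7,"offset": [-0.35,-0.8,0.05],"dr": [0,0,-0.35]},{"fingers": 0.7,"offset": [-0.404,-0.9,0.05],"dr": [0,0,-0.4]},{"fingers": 0.7,"offset": [-0.404,-1,0.05],"dr": [0,0,-0.45]},{"fingers": 0.7,"offset": [-0.404,-1,0.05],"dr": [0,0,-0.5]}]}}

```text
time_s: 21.0
tool_pos: [488.9, -296.0, 210.3]
tcp_rot: [[0.011, 1.0, 0.0], [1.0, -0.011, -0.0], [-0.0, 0.0, -1.0]]
force: [-0.5, -0.7, -0.0]
finger_gap: 60.8
grasp_force: 0.0
```

Run:
```python
from m import *
s=arm.read_state();print(s['tool_pos'],s['finger_gap'],s['q'])
# handle pad & saddle tie to jack pose unchanged?
for n in('top','side'):
    save(n,n+'7.png')
    a=cv2.imread('pics/%s7.png'%n).astype(int);b=cv2.imread('pics/%s0.png'%n[0]).astype(int)
    p=proj(n,[[481.7,-354.2,0],[509.6,-279.6,44]]).round().astype(int);print(n,p.tolist())
    for u,v in p:print(abs(a-b)[v-8:v+8,u-8:u+8].mean())
```

```text
[ 488.90139075 -296.02609545  210.26453316] 60.771116787018194 [-7.39845219e-01  4.53348525e-01  1.56797594e+00 -1.12922803e-04
  1.11964233e+00 -7.29040715e-01]
top [[353, 215], [333, 204]]
18.072916666666668
18.27734375
side [[259, 318], [268, 281]]
14.705729166666666
23.235677083333332
```

Call:
{"method": "jog_arm", "body": {"series": [{"fingers": 0.7,"offset": [0,-0.137,0],"dr": [0,0,-0.056]},{"fingers": 0.7,"offset": [0,-0.137,-0.1],"dr": [0,0,-0.112]},{"fingers": 0.7,"offset": [0,-0.137,-0.2],"dr": [0,0,-0.112]},{"fingers": 0.7,"offset": [0,-0.137,-0.32],"dr": [0,0,-0.112]},{"fingers": 0.7,"offset": [0,-0.137,-0.42],"dr": [0,0,-0.112]},{"fingers": 0.7,"offset": [0,-0.137,-0.5],"dr": [0,0,-0.112]},{"fingers": 0.7,"offset": [0,-0.137,-0.57],"dr": [0,0,-0.112]},{"fingers": 0.7,"offset": [0,-0.137,-0.61],"dr": [0,0,-0.112]},{"fingers": 0.7,"offset": [0,-0.137,-0.61],"dr": [0,0,-0.112]},{"fingers": 0.7,"offset": [0,-0.137,-0.61],"dr": [0,0,-0.112]}]}}

```text
time_s: 22.35
tool_pos: [489.3, -335.6, 28.3]
tcp_rot: [[0.347, 0.938, 0.001], [0.938, -0.347, -0.001], [-0.001, 0.001, -1.0]]
force: [-0.5, -0.1, -0.4]
finger_gap: 60.7
grasp_force: 0.0
```

Call:
{"method": "jog_arm", "body": {"series": [{"fingers": 0,"offset": [0,0,0],"dr": [0,0,0]},{"fingers": 0,"offset": [0,0,0],"dr": [0,0,0]},{"fingers": 0,"offset": [0,0,0],"dr": [0,0,0]},{"fingers": 0,"offset": [0,0,0],"dr": [0,0,0]},{"fingers": 0,"offset": [0,0,0],"dr": [0,0,0]},{"fingers": 0,"offset": [0,0,0],"dr": [0,0,0]},{"fingers": 0,"offset": [0,0,0],"dr": [0,0,0]},{"fingers": 0,"offset": [0,0,0.005],"dr": [0,0,0]},{"fingers": 0,"offset": [0,0,0.01],"dr": [0,0,0]},{"fingers": 0,"offset": [0,0,0.01],"dr": [0,0,0]}]}}

```text
time_s: 23.6
tool_pos: [487.4, -334.2, 29.4]
tcp_rot: [[0.348, 0.937, -0.003], [0.937, -0.348, 0.003], [0.002, -0.003, -1.0]]
force: [-0.3, 0.2, -8.9]
finger_gap: 35.7
grasp_force: 30.0
```

Run:
```python
from m import *
s=arm.read_state();print(s['tool_pos'],s['force'],s['torque'])
for n in('top','side'):
    save(n,n+'8.png')
    for c,z in(('saddle_top',47),('handle_pad',113)):
        for q in nets.outline_of(c,n)[:3]:
            m=q['pixels'];print(n,c,round(q['score'],2),m.sum(),q['position'],ray(n,q['position'],z).round(1))
```

```text
[ 487.39247493 -334.191604     29.3511162 ] [-0.28948484  0.23557914 -8.89572516] [ 0.03372435  0.09657368 -0.0056786 ]
top handle_pad 0.43 108 [304.2, 246.2] [[ 366.2 -176.4  113. ]]
side saddle_top 0.72 81 [218.0, 244.2] [[ 389.5 -150.    47. ]]
side handle_pad 0.66 346 [253.0, 321.3] [[ 460.7 -424.6  113. ]]
side handle_pad 0.65 1905 [253.3, 333.3] [[ 459.  -450.9  113. ]]
```

The jack is gripped (35.7 mm, 30 N) and its weight is on the wrist. I'll carry it low to a spot in front of the tongue.

Call:
{"method": "jog_arm", "body": {"series": [{"fingers": 0,"offset": [0,0,0.01],"dr": [0,0,0]},{"fingers": 0,"offset": [0.06,0.06,0.01],"dr": [0,0,0.02]},{"fingers": 0,"offset": [0.13,0.13,0.01],"dr": [0,0,0.04]},{"fingers": 0,"offset": [0.2,0.2,0.01],"dr": [0,0,0.06]},{"fingers": 0,"offset": [0.27,0.28,0.01],"dr": [0,0,0.08]},{"fingers": 0,"offset": [0.34,0.37,0.01],"dr": [0,0,0.1]},{"fingers": 0,"offset": [0.404,0.45,0.01],"dr": [0,0,0.112]},{"fingers": 0,"offset": [0.404,0.52,0.01],"dr": [0,0,0.112]},{"fingers": 0,"offset": [0.404,0.535,0.01],"dr": [0,0,0.112]},{"fingers": 0,"offset": [0.404,0.535,0.01],"dr": [0,0,0.112]}]}}

```text
time_s: 25.15
tool_pos: [608.8, -174.9, 33.4]
tcp_rot: [[0.004, 1.0, -0.001], [1.0, -0.004, -0.0], [-0.0, -0.001, -1.0]]
force: [0.2, 0.3, -7.5]
finger_gap: 36.0
grasp_force: 30.0
```

Run:
```python
from m import *
s=arm.read_state();T=s['tool_pos'];print(T,s['tcp_rot'],s['force'])
o=[]
for n,(x,y) in(('top',(220,120)),('side',(225,150))):
    i=save(n,n+'9.png')[:,:,::-1]
    print(n,proj(n,[[609.9,-115,47],[609.7,-49.2,71]]).round(1).tolist())
    for q in nets.outline_of('saddle_top',n)[:3]:
        print(n,round(q['score'],2),q['pixels'].sum(),q['position'],ray(n,q['position'],48).round(1))
    o.append(cv2.convertScaleAbs(cv2.resize(i[y:y+100,x:x+80],None,fx=5,fy=5,interpolation=cv2.INTER_CUBIC),alpha=1.6,beta=10))
cv2.imwrite('pics/w9.png',np.hstack(o))
```

```text
[ 608.81296087 -174.94532803   33.40940866] [[ 3.50755377e-03  9.99992978e-01 -1.31969682e-03]
 [ 9.99993847e-01 -3.50761559e-03 -4.45335188e-05]
 [-4.91621952e-05 -1.31953249e-03 -9.99999128e-01]] [ 0.20478598  0.26575296 -7.54167112]
top [[283.5, 171.9], [263.8, 169.8]]
side [[296.0, 229.0], [292.5, 207.0]]
side 0.62 740 [275.9, 185.8] [[579.1  79.   48. ]]
```

View pics/w9.png

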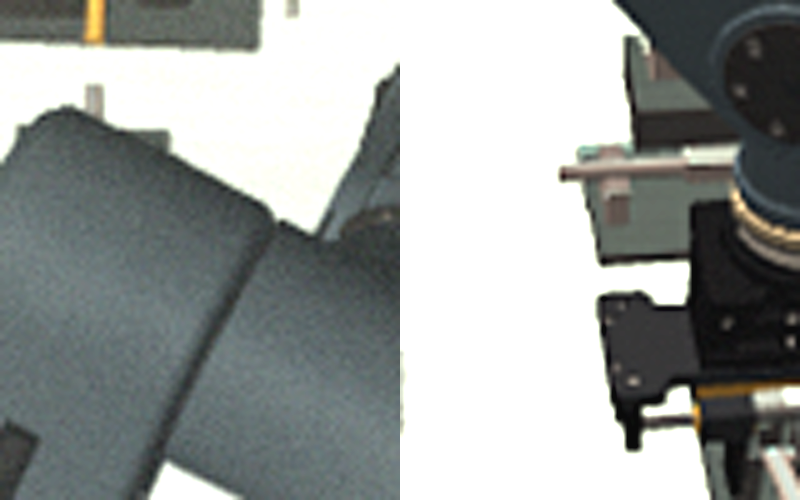

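Both views are mostly blocked by the arm. In the side view the spindle still lies in its blocks (rod at crop (640,168)). I'll slide the jack under the tongue and set it down.

Call:
{"method": "jog_arm", "body": {"series": [{"fingers": 0,"offset": [0,0.03,-0.005],"dr": [0,0,0]},{"fingers": 0,"offset": [0,0.06,-0.006],"dr": [0,0,0]},{"fingers": 0,"offset": [0,0.1,-0.006],"dr": [0,0,0]},{"fingers": 0,"offset": [0,0.14,-0.006],"dr": [0,0,0]},{"fingers": 0,"offset": [0,0.18,-0.006],"dr": [0,0,0]},{"fingers": 0,"offset": [0,0.21,-0.006],"dr": [0,0,0]},{"fingers": 0,"offset": [0,0.219,-0.008],"dr": [0,0,0]},{"fingers": 0,"offset": [0,0.219,-0.013],"dr": [0,0,0]},{"fingers": 0,"offset": [0,0.219,-0.018],"dr": [0,0,0]},{"fingers": 0,"offset": [0,0.219,-0.018],"dr": [0,0,0]}]}}

```text
time_s: 26.6
tool_pos: [610.0, -109.8, 28.1]
tcp_rot: [[0.004, 1.0, 0.0], [1.0, -0.004, -0.0], [-0.0, 0.0, -1.0]]
force: [-0.4, -0.4, -7.8]
finger_gap: 35.7
grasp_force: 30.0
```

Call:
{"method": "jog_arm", "body": {"series": [{"fingers": 0,"offset": [0,0,-0.004],"dr": [0,0,0]},{"fingers": 0,"offset": [0,0,-0.006],"dr": [0,0,0]},{"fingers": 0,"offset": [0,0,-0.008],"dr": [0,0,0]},{"fingers": 0,"offset": [0,0,-0.008],"dr": [0,0,0]},{"fingers": 0.5,"offset": [0,0,-0.008],"dr": [0,0,0]},{"fingers": 0.6,"offset": [0,0,-0.008],"dr": [0,0,0]},{"fingers": 0.65,"offset": [0,0,-0.006],"dr": [0,0,0]},{"fingers": 0.65,"offset": [0,0,-0.006],"dr": [0,0,0]},{"fingers": 0.65,"offset": [0,0,-0.006],"dr": [0,0,0]},{"fingers": 0.65,"offset": [0,0,-0.006],"dr": [0,0,0]}]}}

```text
time_s: 27.85
tool_pos: [609.9, -109.2, 26.2]
tcp_rot: [[0.004, 1.0, -0.0], [1.0, -0.004, 0.0], [0.0, -0.0, -1.0]]
force: [-0.6, -0.3, -0.8]
finger_gap: 56.2
grasp_force: 0.0
```

Call:
{"method": "jog_arm", "body": {"series": [{"fingers": 0.65,"offset": [0,0,0.08],"dr": [0,0,0]},{"fingers": 0.65,"offset": [0,0,0.2],"dr": [0,0,0]},{"fingers": 0.65,"offset": [0,0,0.36],"dr": [0,0,0]},{"fingers": 0.65,"offset": [0,0,0.5],"dr": [0,0,0]},{"fingers": 0,"offset": [-0.15,-0.1,0.5],"dr": [0,0,0]},{"fingers": 0,"offset": [-0.3,-0.2,0.5],"dr": [0,0,0]},{"fingers": 0,"offset": [-0.45,-0.3,0.5],"dr": [0,0,0]},{"fingers": 0,"offset": [-0.5,-0.45,0.5],"dr": [0,0,0]},{"fingers": 0,"offset": [-0.5,-0.5,0.5],"dr": [0,0,0]},{"fingers": 0,"offset": [-0.5,-0.5,0.5],"dr": [0,0,0]}]}}

```text
time_s: 29.1
tool_pos: [460.3, -260.1, 176.4]
tcp_rot: [[0.006, 1.0, 0.001], [1.0, -0.006, -0.0], [-0.0, 0.001, -1.0]]
force: [0.4, -0.0, 0.2]
finger_gap: 5.4
grasp_force: 0.0
```

Run:
```python
from m import *
s=arm.read_state();T=s['tool_pos'];print(T,s['force'],s['time_s'])
print('exp',proj('top',[[609.7,-49.2,71],[609.7,-229,110],[610,-254,8],[580,-254,8],[640,-254,8]]).round(1).tolist(),proj('side',[[609.7,-49.2,44],[609.7,-229,110],[610,-254,8]]).round(1).tolist())
o=[]
for n,(x,y) in(('top',(230,130)),('side',(260,170))):
    i=save(n,n+'10.png')[:,:,::-1]
    for c,z in(('handle_pad',110),('jack',8),('saddle_top',44),('spindle',93)):
      for q in nets.outline_of(c,n)[:3]:
        print(n,c,round(q['score'],2),q['pixels'].sum(),q['position'],ray(n,q['position'],z).round(1))
    o.append(cv2.convertScaleAbs(cv2.resize(i[y:y+100,x:x+80],None,fx=5,fy=5,interpolation=cv2.INTER_CUBIC),alpha=1.6,beta=10))
cv2.imwrite('pics/w10.png',np.hstack(o))
```

```text
[ 460.30160698 -260.07815362  176.40665059] [ 0.44937637 -0.01569003  0.18632206] 29.1
exp [[263.8, 169.8], [321.4, 168.9], [323.8, 175.5], [323.7, 184.3], [323.8, 166.8]] [[291.9, 213.6], [305.7, 244.7], [304.2, 277.6]]
top handle_pad 0.77 199 [306.9, 172.2] [[ 597.6 -183.4  110. ]]
top jack 0.72 1010 [296.3, 174.7] [[ 610.  -161.4    8. ]]
top saddle_top 0.72 1050 [296.0, 174.3] [[ 603.8 -156.5   44. ]]
top spindle 0.6 229 [233.8, 169.2] [[603.9  46.7  93. ]]
top spindle 0.6 1929 [231.6, 169.0] [[604.4  53.7  93. ]]
top spindle 0.5 259 [112.2, 254.6] [[325.9 408.6  93. ]]
side handle_pad 0.73 186 [300.2, 239.8] [[ 599.  -211.7  110. ]]
side jack 0.69 1228 [299.6, 246.9] [[ 617.1 -148.9    8. ]]
side jack 0.57 3996 [341.4, 185.8] [[809.4 104.9   8. ]]
side spindle 0.55 292 [288.0, 182.1] [[609.6  39.3  93. ]]
side spindle 0.55 85 [199.3, 140.4] [[334.  301.8  93. ]]
```

View pics/w10.png

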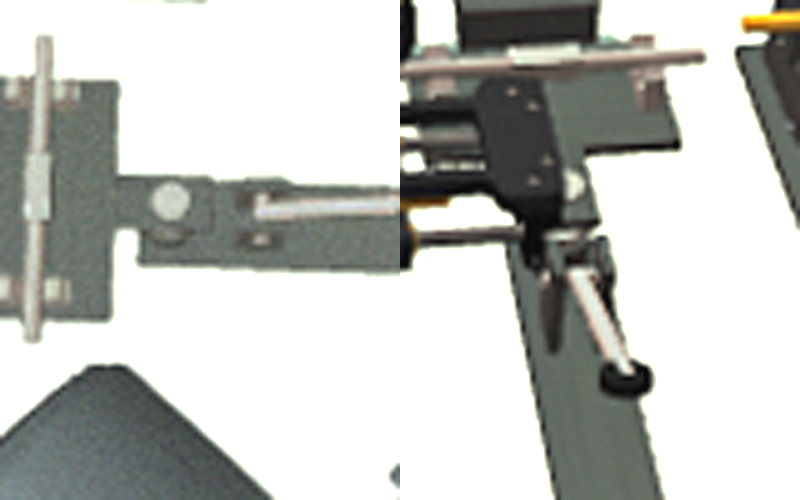

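The picture shows the spindle still in its blocks, the jack base under the tongue (front edge about (138,250) in the crop) and the handle up. I'll check the base edges numerically.

Run:
```python
from m import *
g=cv2.cvtColor(cv2.imread('pics/top10.png'),6).astype(float)
def edge(v): # falling/rising half crossing subpixel
    th=(v.min()+v.max())/2;k=np.nonzero((v[:-1]<th)!=(v[1:]<th))[0];return [round(float(i+(th-v[i])/(v[i+1]-v[i])),2) for i in k]
e=edge(g[179:183,248:268].mean(0));u=248+e[0];print('front',e,ray('top',[u,180.5],8))
for c in range(262,330,12):
    e=edge(g[174:194,c:c+3].mean(1)); print(c,e,ray('top',[c+1,174+e[-1]],8).round(1))
    e=edge(g[150:175,c:c+3].mean(1)); print('   up',e,ray('top',[c+1,150+e[0]],8).round(1))
print('exp z44 edge',proj('top',[[592.7,-49.2,44],[609.7,-49.2,44],[592,-49,52],[580,-29,8]]).round(1).tolist());print(g[170:184,256:272].astype(int))
d=cv2.cvtColor(cv2.imread('pics/side10.png'),6);print(d[236:252,296:318])
print(proj('side',[[609.7,-229,110],[609.7,-209,110]]).round(1))
```

```text
front [4.25, 8.86] [[585.67109919 -13.77012636   8.        ]]
262 [8.97] [[578.3 -50.    8. ]]
   up [14.44, 17.86, 21.87] [[641.9 -48.5   8. ]]
274 [9.47] [[577.8 -90.3   8. ]]
   up [15.53] [[639.4 -89.1   8. ]]
286 [9.85] [[ 577.7 -130.6    8. ]]
   up [15.55, 20.59, 22.32] [[ 640.6 -129.7    8. ]]
298 [10.12] [[ 578.  -170.9    8. ]]
   up [16.47, 19.75, 21.52] [[ 638.6 -170.2    8. ]]
310 [10.72] [[ 577.2 -211.2    8. ]]
   up [17.02, 19.46, 20.48] [[ 638.  -210.8    8. ]]
322 [10.92] [[ 577.7 -251.5    8. ]]
   up [15.6] [[ 644.1 -251.4    8. ]]
exp z44 edge [[263.3, 176.6], [263.4, 171.6], [263.3, 176.4], [256.7, 182.3]]
[[ 62  67  63  72  99 129 127 124 125 126 123 112  62  68  63  56]
 [ 65  63  63  69  87 122 124 124 126 126 121  95  64  66  68  67]
 [ 68  65  63  62  67  99 118 124 117 121 104  61  67  70  63  64]
 [ 63  64  63  68  62  70  95 113 113 103  80  64  68  65  65  66]
 [ 62  62  66  69  67  64  60  66  59  62  60  67  66  68  68  64]
 [ 90  74  63  65  59  75  71  65  66  61  57  59  59  67  59  60]
 [151 106  44  48  60  70  68  81  74  66  54  47  43  60  56 
[... 1294 characters left out ...]
 192 193 191 190]
 [ 61  61  61  50   6  17  19  15  12  12  13  17  15   0  76 171 197 193
  191 194 191 189]
 [ 60  60  63  50   5  10  14  16  16  15  15  15   9   0  76 170 196 193
  191 193 192 190]
 [ 61  61  61  52  11   5   7   9   8   9   7   5   0   0  97 184 194 193
  192 192 193 190]
 [ 60  60  60  56  38  20   7   3   4   7   3   0  20  63 145 203 192 190
  192 193 194 191]
 [ 60  61  61  62  59  48  38  32  24  24  22  38 109 166 184 195 191 189
  191 193 194 192]
 [ 60  60  61  60  61  61  65  60  54  53  49  71 158 210 197 191 189 188
  192 192 193 193]
 [ 60  61  60  59  59  59  59  60  60  61  56  57 141 208 194 190 188 189
  191 192 193 194]]
[[305.7 244.7]
 [304.2 238.7]]
```

The jack is well placed: front edge within 1 mm along, 1–2 mm sideways, and yaw right. Next I'll move the closed fingertips over the handle pad at about (609, -227).

Call:
{"method": "jog_arm", "body": {"series": [{"fingers": 0,"offset": [0.15,0.03,0],"dr": [0,0,0]},{"fingers": 0,"offset": [0.3,0.07,0],"dr": [0,0,0]},{"fingers": 0,"offset": [0.42,0.107,0],"dr": [0,0,0]},{"fingers": 0,"offset": [0.498,0.107,0],"dr": [0,0,0]},{"fingers": 0,"offset": [0.498,0.107,-0.05],"dr": [0,0,0]},{"fingers": 0,"offset": [0.498,0.107,-0.12],"dr": [0,0,0]},{"fingers": 0,"offset": [0.498,0.107,-0.18],"dr": [0,0,0]},{"fingers": 0,"offset": [0.498,0.107,-0.22],"dr": [0,0,0]},{"fingers": 0,"offset": [0.498,0.107,-0.22],"dr": [0,0,0]},{"fingers": 0,"offset": [0.498,0.107,-0.22],"dr": [0,0,0]}]}}

```text
time_s: 30.85
tool_pos: [609.6, -227.5, 110.9]
tcp_rot: [[0.004, 1.0, 0.001], [1.0, -0.004, -0.001], [-0.001, 0.001, -1.0]]
force: [-0.2, -0.6, -0.8]
finger_gap: 0.5
grasp_force: 0.0
```

Call:
{"method": "jog_arm", "body": {"series": [{"fingers": 0,"offset": [0,0,-0.025],"dr": [0,0,0]},{"fingers": 0,"offset": [0,0,-0.045],"dr": [0,0,0]},{"fingers": 0,"offset": [0,-0.004,-0.055],"dr": [0,0,0]},{"fingers": 0,"offset": [0,-0.008,-0.066],"dr": [0,0,0]},{"fingers": 0,"offset": [0,-0.012,-0.076],"dr": [0,0,0]},{"fingers": 0,"offset": [0,-0.016,-0.086],"dr": [0,0,0]},{"fingers": 0,"offset": [0,-0.02,-0.097],"dr": [0,0,0]},{"fingers": 0,"offset": [0,-0.023,-0.107],"dr": [0,0,0]},{"fingers": 0,"offset": [0,-0.026,-0.118],"dr": [0,0,0]},{"fingers": 0,"offset": [0,-0.029,-0.128],"dr": [0,0,0]}]}}

```text
time_s: 32.1
tool_pos: [609.7, -235.5, 72.3]
tcp_rot: [[0.004, 1.0, 0.001], [1.0, -0.004, 0.0], [0.0, 0.001, -1.0]]
force: [1.5, 2.2, 5.3]
finger_gap: 0.5
grasp_force: 2.7
```

Call:
{"method": "jog_arm", "body": {"series": [{"fingers": 0,"offset": [0,-0.003,-0.014],"dr": [0,0,0]},{"fingers": 0,"offset": [0,-0.006,-0.028],"dr": [0,0,0]},{"fingers": 0,"offset": [0,-0.008,-0.043],"dr": [0,0,0]},{"fingers": 0,"offset": [0,-0.009,-0.057],"dr": [0,0,0]},{"fingers": 0,"offset": [0,-0.01,-0.071],"dr": [0,0,0]},{"fingers": 0,"offset": [0,-0.011,-0.086],"dr": [0,0,0]},{"fingers": 0,"offset": [0,-0.011,-0.097],"dr": [0,0,0]},{"fingers": 0,"offset": [0,-0.011,-0.107],"dr": [0,0,0]},{"fingers": 0,"offset": [0,-0.011,-0.114],"dr": [0,0,0]},{"fingers": 0,"offset": [0,-0.011,-0.116],"dr": [0,0,0]}]}}

```text
time_s: 33.35
tool_pos: [609.8, -239.1, 40.1]
tcp_rot: [[0.004, 1.0, 0.001], [1.0, -0.004, -0.0], [-0.0, 0.001, -1.0]]
force: [-3.3, 2.6, 18.5]
finger_gap: 0.2
grasp_force: 9.6
```

Run:
```python
from m import *
s=arm.read_state();print(s['tool_pos'],s['force'])
for n in('top','side'):
    save(n,n+'11.png')
    for q in nets.outline_of('spindle',n)[:3]:
        ys,xs=np.nonzero(q['pixels'])
        for z in(93,115):
            p=ray(n,np.c_[xs,ys],z)[:,:2];v=np.linalg.svd(p-p.mean(0),full_matrices=False)[2][0];k=(p-p.mean(0))@v
            print(n,z,q['score'],np.arctan2(v[1],v[0]).round(3),np.ptp(k).round(), (p.mean(0)+v*(k.max()+k.min())/2).round(1))
```

```text
[ 609.80235362 -239.08834849   40.1409884 ] [-3.30342745  2.59006292 18.53232728]
top 93 0.82 -2.013 185.0 [326.9 411.5]
top 115 0.82 -2.013 182.0 [326.5 405.2]
top 93 0.7 3.111 86.0 [673.8  36.1]
top 115 0.7 3.111 85.0 [668.   35.6]
top 93 0.16 2.727 384.0 [697.5  70.4]
top 115 0.16 2.727 378.0 [691.3  69.4]
side 93 0.52 3.131 75.0 [556.9  65. ]
side 115 0.52 3.131 72.0 [553.   37.5]
side 93 0.45 -1.997 153.0 [339.6 301.1]
side 115 0.45 -1.997 148.0 [342.5 266.3]
side 93 0.32 -1.507 48.0 [393.4  23.8]
side 115 0.32 -1.507 46.0 [394.7  -2.4]
```

The handle is against its stop (18.5 N, tip height about 53 mm), and the spindle's side image matches an axis height of 115 mm over the seat. Handing in.

```bash
python3 -c "
from bench import order
print(order.hand_in())"
```

```text
the job is handed in; nothing more can be done
None
```

I handed the job in with the spindle in both V-blocks, the jack under the lift pad and the arm holding the handle down at its stop; the hand-in returned no verdict, and the jack and bystanders were not checked again after the press.

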